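Load the standard cell into the bench photometer and flip its lid shut

ROBOT

A 6-joint arm with a two-finger parallel gripper is mounted at the origin on the work surface. World frame = base frame: x ahead of the robot, y to its left, z up, the work surface at z = 0. Lengths are in m, angles in degrees, forces in N, time in s.
With the tool pointing down it reaches from about 0.4 to 0.825 m from the base axis. Payload 7 kg.
Tool frame: the origin (TCP) lies at the very end of the fingers, on their centre line; the grasp point (between the pads) lies 19 mm behind it (ctrl.hold_point_z is the distance from the TCP to the grasp point, in m); z points along the fingers, y is the line along which they close (so a half turn about z gives the same grasp; the last joint's range is limited). The gripper opens to 88 mm and grips with 3 to 60 N. Pads are 19 mm wide; open, the fingers measure 130 mm over their backs; the gripper's body (78 mm by 193 mm) begins 47 mm behind the grasp point.
Start: joints at [93.054, 20.546, 0.682, 0, -70.136, -16.507], TCP at [0.157, 0.656, 0.227] pointing down, gripper open.
Joint ranges: [-176.03, 176.03], [-82.01, 121.73], [-58.28, 71.71], [-173.87, 95.51], [-174.79, -0.11], [-173.66, 173.66]. Speed limits (degrees/s): [136.94, 136.94, 172.46, 180, 180, 180].

INTERFACE

Orientations are given as [roll, pitch, yaw] about the fixed x, y, z axes, in that order (R = Rz(yaw) Ry(pitch) Rx(roll)).
In Python, from plant import sensors, viewer, workorder, ctrl gives the robot as it stands.
- The arm moves only by the shell command python3 -m pendant 'ROWS'. ROWS is JSON, a list of rows, each a list of 3 entries, a list of its own where there are three numbers: the opening, from -1 (shut) to 1 (fully open), so that 0 is half open, then the shift along the tool's x, y, z in m, then the turn, a rotation vector about the tool's x, y, z in degrees. A call has 1 to 10 rows; each row is the pose to reach, as a shift and turn from the pose commanded when the call began, along the tool's axes at that moment; what a row does not reach only later rows make up. A row lasts 1/12 s, in which the tool goes at most 41.7 mm and 7.16 degrees, less where a joint would pass 70% of its speed; a pose out of reach is approached as far as the arm can. A call with a gripper value outside its range is refused whole. The fingers move at their own pace and stop on an object; the grip force is fixed at half the most. Time passes only in rows, so rows that repeat a pose let the fingers close. It gives the time, the measured TCP pose, the force, the opening and the grip force at its end, in the units of the state.
- sensors.get_obs(): the state, without advancing time (a new reading comes with each control period).
- viewer.snapshot(name): name is "scene" or "top" or "wrist"; returns the picture (384x512x3 uint8, red, green, blue); there is no depth.
- viewer.camera_params(name): a dict with "fx", "fy", "cx", "cy" (pixels), "extrinsics" (4x4, takes a point from world to camera coordinates). Camera axes: x right, y up, looking along -z (the intrinsics and any distortion apply to the point x, -y, -z); pixel columns grow to the right and rows downward; lengths in m; the calibration is good to about 2 mm. A picture is of the moment at which its call begins: read the wrist's pose just before it. camera_params takes no time and is no camera call; for the wrist camera it gives the pose at the moment of the call.
- workorder.close_job(): hands the job in; it is judged then, once.
The state is a dict: "clock": time; "joint_pos": joint angles; "qvel": joint speeds; "tau": joint torques, N m; "tool_pos": TCP position; "orientation": TCP orientation; "force": force on the tool from outside, world axes, zero at the start; "moment": the same for the moment, N m; "opening": finger opening in m; "gripper_force": force on a finger pad.
Only numpy, scipy, OpenCV 4.12 (cv2) and the standard library are available. Lean on these libraries where they do the work, as an engineer would, in place of code of your own. Each camera call takes 0.05 s, during which the arm holds its last target. There are 200 camera calls.

TASK

Load the photometer for its daily check: take the tall capped glass cell out of the rack and push it down the photometer's well, gently, until you feel it rest on the bottom. Then tip the open lid forward just past its snap point and let its own spring throw it shut: do not force the lid, and do not press it down by hand. Leave the other things where they are.

Things in the scene. Friction and masses are not known exactly. Their poses are not given: they have to be found in the camera images.
- photometer: Bench photometer: cream case 210 x 200 mm, deck 90 mm high, will not shift. Origin on the bench straight below the well's axis; z up, x from its sloping key panel (front, reaching 145 mm before the well) to its rear wall (65 mm behind the well), y along the lid's hinge. Turned up to 17 degrees either way about z; stands left or right of the rack.
- well (a point): Centre of the well's mouth, level with the deck, 90 mm over the bench; axes as the photometer. Round upright hole 27 mm wide, 3 mm lead-in chamfer. Its bottom (a height insert with a stiff rubber pad, out of sight) is anywhere from 55 to 73 mm below the deck, so the cell, fully home, stands 2 to 20 mm out: feel for it, the force rises there by 14 N per mm. Over 12 N on the bottom is too hard.
- leaf (a point): Leaf spring on the rear side of the well, 22 mm below the deck, 10 mm behind the well's axis, where it bulges 3 to 4 mm into the well (from 22 to 34 mm depth; it slopes in from 6 mm on). It holds the cell wherever it is let go, so the cell does not drop by itself: it must be pushed all the way against a steady drag of about 2 to 8 N.
- cell_mid (a point): The tall capped glass cell, loose, upright in one of the rack's three places; the point is half-way up on its axis, z along the axis. A cylinder 25 mm wide and 75 mm high: foot edge chamfered 2 mm, the top 18 mm a black cap as wide as the glass, its middle 28.5 mm above this point. 50 to 80 g. Grasped by the cap it goes about 36 mm deep into the well, then press on the cap's top.
- rack: White plastic rack, 170 x 64 x 45 mm high, will not shift; origin at the centre of its underside, z up, x along its row of three holes (27 mm wide, 55 mm apart, 38 mm deep, their floor 7 mm over the bench). The two other vials in it are a short capped one and one with a thin nozzle. Both sides along its y are free for the fingers.
- lid_hinge (a point): Middle of the lid's hinge line, 38 mm behind the well's axis and 4 mm over the deck; axes as the photometer (hinge line along y). Pushed from behind near its front edge the lid needs about 2 to 5 N at first and less on the way (follow its arc: the edge rises, then falls); nearer the hinge it needs more. More than 8 N of the fingers on the lid strains it.
- lid_edge (a point): Middle of the lid's outer front top edge. The lid is a low black hood, open below: 72 mm from hinge to front, 56 mm wide, 22 mm high, walls 4 mm, with a 26 mm wide thumb tab reaching 12 mm further forward. Shut, this edge lies 72 mm before the hinge and 22 mm above it; open, 28 mm behind the hinge and 70 mm above it, with nothing behind it.
- lid (a joint): Turn of the lid about its hinge, rad: 0 = open against its stop (95 degrees from shut), 1.66 = fully shut. An over-centre spring drives it to the nearer stop. Where it snaps differs from day to day, anywhere between 0.55 and 1.1: feel the push fade as the lid runs away. Keep off it beyond 1.3, the spring must do the rest.
- short_cell: Short capped vial in the rack, 28 mm wide at the cap, 52 mm high, origin at its underside; not to be used.
- dropper_vial: Vial with a thin white nozzle in the rack, 25 mm wide, 70 mm high, origin at its underside; not to be used.
- reagent_bottle: White bottle with a yellow nozzle, 44 mm wide, 120 mm high, origin at its underside; bystander.
- slide_box: Flat teal slide box, 95 x 75 x 34 mm, origin at its underside; bystander.
- dish: Flat clear lidded dish, 92 mm wide, 18 mm high, origin at its underside; bystander.
- marker: Marker pen lying on the bench, 130 mm long, 13 mm thick; bystander.
- beaker: Glass beaker, 70 mm wide, 90 mm high, origin at its underside; bystander.

How it is judged (in metres and radians):
On the way, in this order (a step that is already met when the one before it is completed fails the run):
1. the tall cell is pushed down the well until it rests on the bottom, with the lid still open (contact force between cell and pad_c0 above 1 N and horizontal distance between cell_mid and well below 0.004 m and value of joint lid below 0.3 rad), for 0.1 s.
2. the lid has sprung fully shut over it (value of joint lid above 1.62 rad), for 0.2 s.
At the end, for the whole second after the job is handed in: The lid is fully shut (over 1.62 rad), and the tall cell stands at rest inside the well, upright within 0.1 rad, its axis within 4 mm of the well's, resting on the well's bottom (value of joint lid above 1.62 rad and contact force between cell and pad_c0 above 0.05 N and horizontal distance between cell_mid and well below 0.004 m and angle between cell_mid's own z axis and vertical below 0.1 rad and z of cell_mid in the frame of well below 0 m and linear speed of cell below 0.02 m/s); the robot touches nothing.
It fails at once if the cell is pressed on the well's bottom with more than 12 N (contact force between cell and pad_c0 above 12 N).
It fails at once if the gripper pushes the lid with more than 8 N (contact force between any of the fingers, the arm and lid above 8 N).
It fails at once if the gripper touches the lid in its last 20 degrees of closing (pressing it down instead of letting it spring) (value of joint lid above 1.3 rad and contact force between any of the fingers, the arm and lid above 0.3 N).
It fails at once if a neighbouring vial or a bystander is displaced by more than 30 mm (distance of any of short_cell, dropper_vial, reagent_bottle, slide_box, dish, marker, beaker from where it was at the start of the episode above 0.03 m).
It also fails if it takes over 70 s, if anything falls off the work surface, if the arm or the gripper's body presses on something with over 40 N, if the wrist force passes 120 N, or if a joint passes its speed limit or range.

## Working session

There is one attempt and no reset: what is moved stays moved. The work goes in short steps, Python scripts to look and compute and a shell command to move; the robot and the scene stay as the last step left them, time stands still between calls to the robot, and variables do not carry over. Pictures are saved under pics/ and viewed, at most 10 in all, crops included, and the job is handed in when it is done.

```bash
mkdir -p pics; cat > h.py <<'E'
import numpy as np, cv2
from plant import sensors, viewer, workorder, ctrl
def ray(p,u,v):
    d=np.linalg.inv(p['extrinsics']); 
    c=np.array([(u-p['cx'])/p['fx'],-(v-p['cy'])/p['fy'],-1.0])
    return d[:3,3], d[:3,:3]@c
def onz(p,u,v,z):
    o,d=ray(p,u,v); return o+d*(z-o[2])/d[2]
def proj(p,X):
    c=p['extrinsics']@np.append(X,1); return p['cx']+p['fx']*c[0]/-c[2], p['cy']+p['fy']*c[1]/c[2]
E
python3 - <<'E'
from h import *
o=sensors.get_obs(); print(o['clock'],o['tool_pos'],o['orientation'],o['force'],ctrl.hold_point_z)
ims=[]
for n in ('scene','top'):
    im=viewer.snapshot(n); p=viewer.camera_params(n); np.save(n+'.npy',im)
    print(n,{k:np.round(v,3).tolist() for k,v in p.items()})
    cv2.imwrite(f'pics/{n}0.png',cv2.resize(im[...,::-1],(800,600),interpolation=cv2.INTER_CUBIC))
E
```

```text
0.0 [0.15693201 0.65599549 0.22561771] [ 1.79903771e+02 -1.07073428e-02 -1.34579255e+01] [ 0.33594901 -0.3414267   0.22831397] 0.0188
scene {'fx': 353.526, 'fy': 353.526, 'cx': 258.315, 'cy': 193.932, 'extrinsics': [[-0.543, 0.84, 0.019, 0.314], [-0.518, -0.353, 0.779, 0.185], [0.661, 0.413, 0.626, -1.724], [0.0, 0.0, 0.0, 1.0]]}
top {'fx': 436.858, 'fy': 436.858, 'cx': 261.304, 'cy': 187.511, 'extrinsics': [[0.059, -0.998, -0.001, -0.045], [0.975, 0.058, 0.213, -0.577], [-0.213, -0.013, 0.977, -1.177], [0.0, 0.0, 0.0, 1.0]]}
```

View pics/scene0.png

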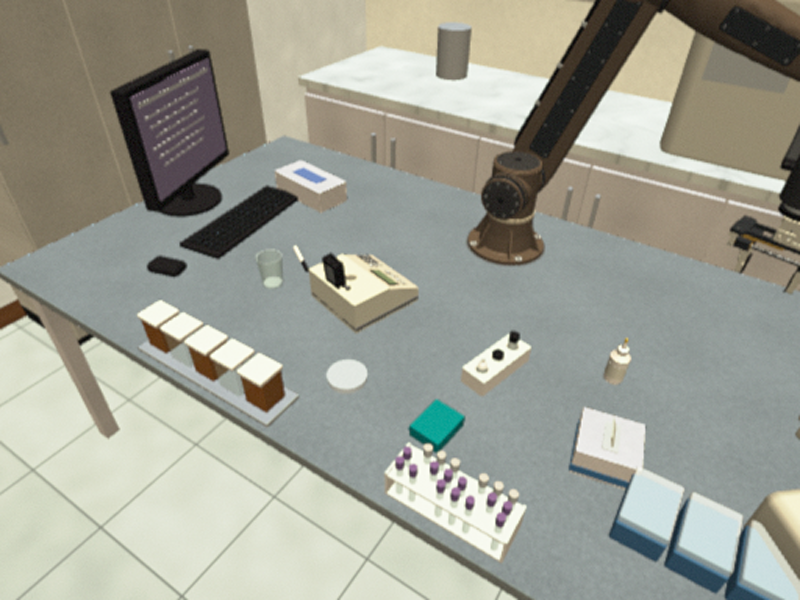

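View pics/top0.png

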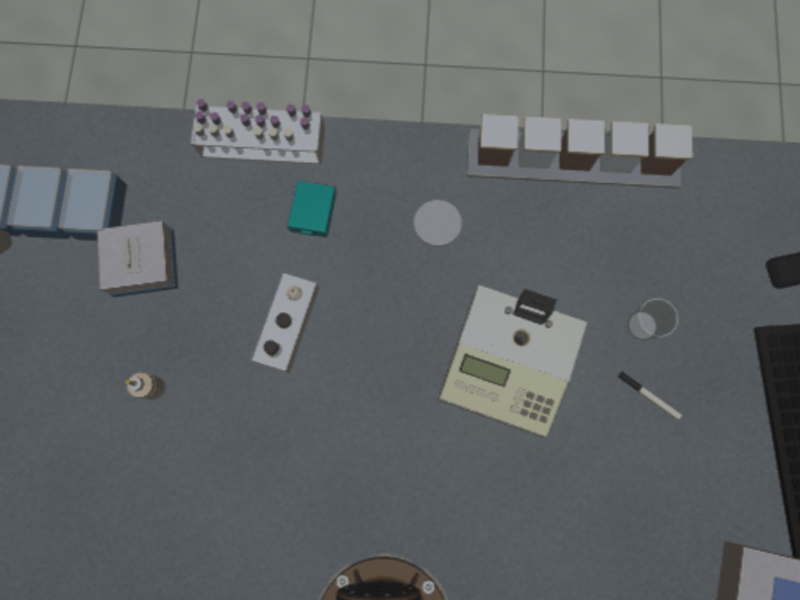

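The two pictures show the rack left of centre: the tall black cell is at its near end, at (271,348) in the top view and (514,337) in the scene view. The short cell is in the middle and the dropper at the far end. The photometer is on the right, with its well at (521,338) in the top view and its open lid behind it at (535,305).

```bash
python3 - <<'E'
from h import *
im=np.load('top.npy'); p=viewer.camera_params('top'); S=1.5625
hsv=cv2.cvtColor(im,cv2.COLOR_RGB2HSV); g=cv2.cvtColor(im,cv2.COLOR_RGB2GRAY)
def blob(mask,u,v,r=14):
    m=np.zeros_like(mask); u,v=int(u),int(v); m[v-r:v+r,u-r:u+r]=mask[v-r:v+r,u-r:u+r]
    n,l,s,c=cv2.connectedComponentsWithStats(m); 
    i=1+np.argmin([np.hypot(*(c[k]-[u,v])) if s[k,4]>8 else 99 for k in range(1,n)]); return c[i],s[i]
print('cell',g[216:230,166:182].min())
c,s=blob((g<70).astype(np.uint8),271/S,348/S); print(c,s); cell=onz(p,*c,.082); print('cell',cell)
c2,s=blob((g<70).astype(np.uint8),283/S,321/S); print(c2,s,'short',onz(p,*c2,.059))
# rack and photometer outlines
br=((g>130)).astype(np.uint8)
print(g[210:222:1,326:342])
for nm,(u,v),z in (('rack',(296,300),.045),('phot',(490,330),.09)):
    n,l=cv2.connectedComponents(br); k=l[int(v/S),int(u/S)]; m=(l==k).astype(np.uint8)
    cs,_=cv2.findContours(m,cv2.RETR_EXTERNAL,cv2.CHAIN_APPROX_NONE); c=max(cs,key=cv2.contourArea)[:,0]
    P=np.array([onz(p,*q,z)[:2] for q in c],np.float32)
    r=cv2.minAreaRect(P*1000); print(nm,r, np.round(cv2.boxPoints(r)).tolist())
E
```

```text
cell 45
[173.24137931 222.25862069] [169 219   9   8  58]
cell [0.46321089 0.22392077 0.082     ]
[181.046875 204.828125] [177 201   9   9  64] short [0.51661832 0.21184492 0.059     ]
[[160 159 159 159 156 149 145 142 144 148 153 158 159 159 159 160]
 [160 160 159 154 143 129 111 111 120 125 139 151 158 159 158 159]
 [160 160 154 135 106  85  77  78  84  89 113 137 150 158 159 159]
 [160 157 145 114  82  73  71  72  75  75  84 113 137 151 158 160]
 [159 154 132  92  73  71  72  69  71  70  71  86 118 149 159 160]
 [160 153 125  74  59  63  65  69  71  70  71  80 111 142 157 159]
 [159 153 123  64  49  50  53  61  69  70  70  76 103 140 158 159]
 [160 154 127  67  49  48  49  56  67  70  71  76 106 142 157 159]
 [160 156 137  90  54  49  48  51  61  69  72  89 122 146 157 160]
 [159 158 152 127  79  56  48  51  59  72  83 111 138 153 159 160]
 [160 160 158 152 128  92  68  62  70  88 113 137 153 159 160 160]
 [161 159 159 159 153 143 131 115 122 134 145 153 159 160 160 160]]
rack ((518.3228149414062, 213.1417236328125), (62.85356140136719, 169.98440551757812), 76.0779800415039) [[428.0, 203.0], [593.0, 162.0], [608.0, 223.0], [443.0, 264.0]]
phot ((466.10235595703125, -201.58795166015625), (199.88597106933594, 213.3160858154297), 73.80457305908203) [[336.0, -268.0], [541.0, -327.0], [596.0, -135.0], [392.0, -76.0]]
```

```bash
R='[1,[0.399,0.348,0],[0,0,0]]'; python3 -m pendant '[[1,[0.399,0.348,0],[0,0,0]],[1,[0.399,0.348,0],[0,0,0]],[1,[0.399,0.348,0],[0,0,0]],[1,[0.399,0.348,0],[0,0,0]],[1,[0.399,0.348,0],[0,0,0]],[1,[0.399,0.348,0],[0,0,0]],[1,[0.399,0.348,0],[0,0,0]],[1,[0.399,0.348,0],[0,0,0]],[1,[0.399,0.348,0],[0,0,0]],[1,[0.399,0.348,0],[0,0,0]]]'
```

```text
clock: 0.93
tool_pos: [0.3993, 0.315, 0.2266]
orientation: [-180.0, 0.0, -13.4]
force: [1.4, 1.3, 0.7]
opening: 0.0873
gripper_force: 0.0
```

```bash
python3 - <<'E'
from h import *
# well from top view, threshold half level, weighted by z
im=np.load('top.npy'); p=viewer.camera_params('top'); g=cv2.cvtColor(im,cv2.COLOR_RGB2GRAY)
m=(g<105).astype(np.uint8); n,l,s,c=cv2.connectedComponentsWithStats(m); k=l[216,333]; print(s[k],c[k]); w=onz(p,*c[k],.09); print('well',w)
x,y,ww,h=s[k][:4]; print('diam',onz(p,x,y+h/2,.09)-onz(p,x+ww,y+h/2,.09))
o=sensors.get_obs(); t=o['tool_pos']; print(o['clock'],t,o['orientation'])
pw=viewer.camera_params('wrist'); im=viewer.snapshot('wrist'); cv2.imwrite('pics/w1.png',im[...,::-1])
np.save('w1.npy',im); print(np.round(np.linalg.inv(pw['extrinsics']),3).tolist(),pw['fx'],pw['cx'],pw['cy'])
E
```

```text
[329 212  10   9  70] [333.07142857 216.        ]
well [ 0.5051188 -0.2120559  0.09     ]
diam [-0.00161138  0.02726929  0.        ]
0.9333 [0.39928209 0.31504373 0.22656683] [-1.79995526e+02  4.54720724e-03 -1.34338234e+01]
[[-0.233, 0.931, 0.281, 0.475], [-0.973, -0.223, -0.066, 0.297], [0.001, -0.289, 0.957, 0.385], [0.0, 0.0, 0.0, 1.0]] 285.05038711090646 253.52485416977962 190.3848524996237
```

View pics/w1.png

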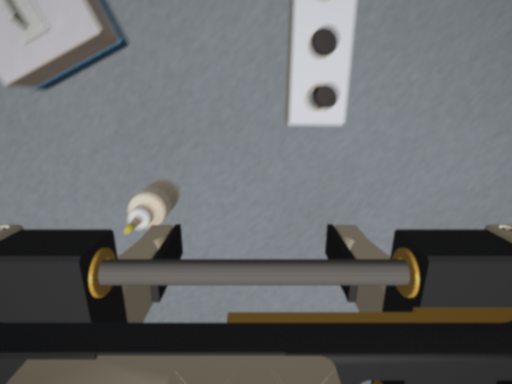

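The wrist view shows the tall cell's cap at (323,97) and the short cell's at (323,41). The fingers are at the bottom of the picture, about 110 mm short of the cell.

```bash
cat >> h.py <<'E'
def rel(X,yaw_only=True):
    from scipy.spatial.transform import Rotation as R
    o=sensors.get_obs(); r=R.from_euler('xyz',o['orientation'],degrees=True); return r.inv().apply(np.asarray(X)-o['tool_pos'])
E
python3 - <<'E'
from h import *
pw=viewer.camera_params('wrist'); im=np.load('w1.npy'); g=cv2.cvtColor(im,cv2.COLOR_RGB2GRAY)
m=(g<75).astype(np.uint8); n,l,s,c=cv2.connectedComponentsWithStats(m)
for v,u,z in ((97,323,.082),(41,323,.059)):
    k=l[v,u]; x,y,w,h=s[k][:4]; cn,_=cv2.findContours((l==k).astype(np.uint8),0,1)
    print(s[k],c[k],onz(pw,*c[k],z), 'w',np.linalg.norm(onz(pw,x,c[k][1],z)-onz(pw,x+w,c[k][1],z)))
    # top disc: upper part; circle of right/left width
    print('top-based', onz(pw,x+w/2,y+.5,z))
    print(g[y-2:y+h+2,x+w//2].tolist())
k=(g>150).astype(np.uint8); n,l=cv2.connectedComponents(k); mm=(l==l[115,300]).astype(np.uint8)
cn=max(cv2.findContours(mm,0,1)[0],key=cv2.contourArea)[:,0]; q=cv2.approxPolyDP(cn,3,True)[:,0]
print([(tt.tolist(),np.round(onz(pw,*tt,.045)[:2],4).tolist()) for tt in q if len(q)<12])
print('rel',rel([.4635,.2245,.2266]))
E
```

```text
[313  87  22  19 333] [323.52252252  96.31831832] [0.4680213  0.22068126 0.082     ] w 0.022246087027871737
top-based [0.47620657 0.21881994 0.082     ]
[134, 101, 74, 65, 64, 65, 64, 64, 65, 64, 64, 64, 65, 64, 64, 64, 64, 64, 64, 63, 71, 97, 129]
[313  30  22  24 427] [323.50351288  41.51288056] [0.52047885 0.20633293 0.059     ] w 0.022734494128860652
top-based [0.53040388 0.20414917 0.059     ]
[120, 89, 65, 60, 60, 60, 60, 60, 60, 60, 61, 60, 61, 61, 61, 61, 61, 61, 61, 62, 61, 62, 61, 60, 58, 65, 90, 122]
[([294, 0], [0.5679, 0.226]), ([288, 125], [0.4452, 0.2575]), ([341, 126], [0.4296, 0.1976]), ([346, 118], [0.4372, 0.1906]), ([357, 0], [0.5526, 0.1624])]
rel [8.02964230e-02 6.87539829e-02 4.65550040e-05]
```

The picture was taken while the arm was still settling, so I'll stop nearer the cell and measure again at rest.

```bash
python3 -m pendant '[[1,[0.01,0.069,0.03],[0,0,-0.5]],[1,[0.01,0.069,0.03],[0,0,-0.5]],[1,[0.01,0.069,0.03],[0,0,-0.5]],[1,[0.01,0.069,0.03],[0,0,-0.5]],[1,[0.01,0.069,0.03],[0,0,-0.5]],[1,[0.01,0.069,0.03],[0,0,-0.5]]]'
cat > w.py <<'E'
from h import *
def snap(name):
    o=sensors.get_obs(); pw=viewer.camera_params('wrist'); im=viewer.snapshot('wrist'); o2=sensors.get_obs()
    print('moved',np.round(o2['tool_pos']-o['tool_pos'],4),o['clock'],o['tool_pos'],o['orientation'])
    cv2.imwrite(f'pics/{name}.png',im[...,::-1]); np.savez(name,im=im,**pw); return im,pw
E
python3 - <<'E'
from w import *
im,pw=snap('w2'); g=cv2.cvtColor(im,cv2.COLOR_RGB2GRAY)
ci=np.linalg.inv(pw['extrinsics'])[:3,3]; print('cam',ci)
m=(g<95).astype(np.uint8); n,l,s,c=cv2.connectedComponentsWithStats(m)
u,v=proj(pw,[.465,.2255,.082]); print('exp',u,v, 'short',proj(pw,[.5183,.2131,.059]))
for k in range(1,n):
    if 150<s[k][4]<3000 and s[k][1]<230: print(s[k],c[k],onz(pw,*c[k],.082),onz(pw,*c[k],.059))
E
```

```text
clock: 1.48
tool_pos: [0.3928, 0.2486, 0.197]
orientation: [-180.0, -0.0, -12.9]
force: [-0.1, 0.1, 0.2]
opening: 0.0876
gripper_force: 0.0
moved [-0.0001  0.0001 -0.0001] 1.4833 [0.39279296 0.2486061  0.1970281 ] [-1.79950097e+02 -3.09624327e-02 -1.29198810e+01]
cam [0.46846101 0.23107185 0.35556334]
exp 260.1932877408114 106.99142631124629 short (np.float64(260.18147274096316), np.float64(46.33601770505362))
[247  33  27  31 654] [260.29051988  48.38379205] [0.51283438 0.2147531  0.082     ] [0.5165651  0.21338109 0.059     ]
[248  96  24  25 482] [259.37136929 108.27178423] [0.46406362 0.22648529 0.082     ] [0.4636939  0.22609967 0.059     ]
```

View pics/w2.png

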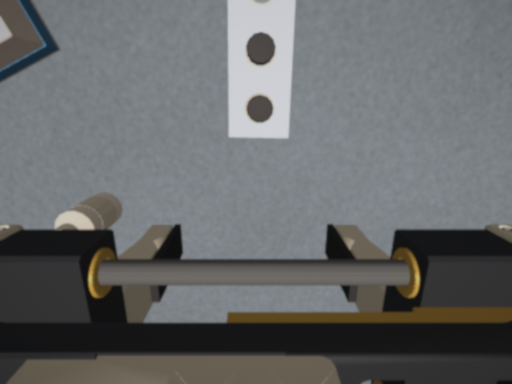

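The wrist view at rest shows the tall cap at (259,108) and the short one at (260,48). That puts the cell at (0.464, 0.2265), which agrees with the rack geometry. Next I'll go down and grip the cap.

```bash
python3 -m pendant '[[1,[0.0724,0.0056,0],[0,0,1]],[1,[0.0724,0.0056,0],[0,0,1]],[1,[0.0724,0.0056,0.02],[0,0,1]],[1,[0.0724,0.0056,0.06],[0,0,1]],[1,[0.0724,0.0056,0.1],[0,0,1]],[1,[0.0724,0.0056,0.13],[0,0,1]],[1,[0.0724,0.0056,0.143],[0,0,1]],[1,[0.0724,0.0056,0.143],[0,0,1]],[1,[0.0724,0.0056,0.143],[0,0,1]],[0,[0.0724,0.0056,0.143],[0,0,1]]]'
python3 -m pendant '[[-1,[0,0,0],[0,0,0]],[-1,[0,0,0],[0,0,0]],[-1,[0,0,0],[0,0,0]],[-1,[0,0,0],[0,0,0]],[-1,[0,0,0],[0,0,0]],[-1,[0,0,0],[0,0,0]],[-1,[0,0,0],[0,0,0]],[-1,[0,0,0],[0,0,0]]]'
```

```text
clock: 2.37
tool_pos: [0.4625, 0.2272, 0.0547]
orientation: [-179.9, -0.1, -13.9]
force: [-0.2, 0.7, 1.2]
opening: 0.0848
gripper_force: 0.0
clock: 3.03
tool_pos: [0.4617, 0.2259, 0.0536]
orientation: [-180.0, -0.0, -14.0]
force: [-0.0, -0.4, -0.6]
opening: 0.0329
gripper_force: 0.0
```

```bash
python3 -m pendant '[[-1,[0,0,0],[0,0,0]],[-1,[0,0,0],[0,0,0]],[-1,[0,0,0],[0,0,0]],[-1,[0,0,0],[0,0,0]],[-1,[0,0,0],[0,0,0]]]'
```

```text
clock: 3.45
tool_pos: [0.4617, 0.2259, 0.0535]
orientation: [180.0, 0.0, -14.0]
force: [0.6, 1.3, -0.5]
opening: 0.0238
gripper_force: 29.9
```

```bash
python3 -m pendant '[[-1,[0,0,-0.03],[0,0,0]],[-1,[0,0,-0.07],[0,0,0]],[-1,[0,0,-0.1],[0,0,0]],[-1,[0.008,0.04,-0.13],[0,0,2]],[-1,[0.016,0.08,-0.15],[0,0,2]],[-1,[0.024,0.12,-0.17],[0,0,2]],[-1,[0.031,0.16,-0.1965],[0,0,2]],[-1,[0.039,0.2,-0.1965],[0,0,2]],[-1,[0.047,0.24,-0.1965],[0,0,2]],[-1,[0.055,0.28,-0.1965],[0,0,2]]]'
python3 -m pendant '[[-1,[0.0078,0.04,0],[0,0,0]],[-1,[0.0156,0.08,0],[0,0,0]],[-1,[0.02,0.11,0],[0,0,0]],[-1,[0.023,0.1322,0],[0,0,0]],[-1,[0.023,0.1322,0],[0,0,0]],[-1,[0.023,0.1322,0],[0,0,0]],[-1,[0.023,0.1322,0],[0,0,0]]]'
python3 - <<'E'
from w import *
im,pw=snap('w3'); print('cam',np.linalg.inv(pw['extrinsics'])[:3,3],'exp',proj(pw,[.505,-.212,.09]))
E
```

```text
clock: 4.28
tool_pos: [0.448, -0.0427, 0.251]
orientation: [-179.9, -0.1, -15.9]
force: [0.9, 0.3, -1.1]
opening: 0.0236
gripper_force: 29.9
clock: 4.87
tool_pos: [0.4339, -0.1745, 0.2495]
orientation: [-180.0, 0.0, -16.0]
force: [0.1, 0.7, 0.1]
opening: 0.0238
gripper_force: 29.9
moved [0.0002 0.0004 0.0001] 4.8667 [ 0.4339487  -0.17450866  0.24953257] [-1.79997181e+02  2.19687068e-02 -1.60009306e+01]
cam [ 0.50873445 -0.196022    0.40799217] exp (np.float64(268.60384653604484), np.float64(103.51102762035826))
```

View pics/w3.png

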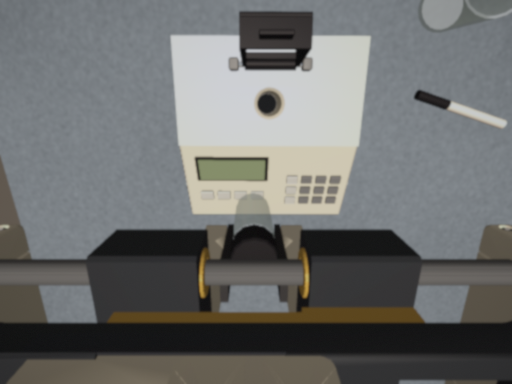

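The wrist view shows the well at (269,102) with its beige chamfer ring, the open lid at (275,40) and the held cell at about (254,225). Now I'll measure the ring, the deck edges and the held cell.

```bash
python3 - <<'E'
from w import *
d=np.load('w3.npz'); im=d['im']; pw={k:d[k] for k in d if k!='im'}
hsv=cv2.cvtColor(im,cv2.COLOR_RGB2HSV); g=cv2.cvtColor(im,cv2.COLOR_RGB2GRAY)
print('row g',g[102,248:292].tolist()); print('row s',hsv[102,248:292,1].tolist()); print('col s',hsv[80:124,269,1].tolist())
white=((hsv[...,1]<35)&(g>150)).astype(np.uint8)
n,l,s,c=cv2.connectedComponentsWithStats(white); k=l[120,230]; m=(l==k).astype(np.uint8); print(s[k])
cs,h=cv2.findContours(m,cv2.RETR_CCOMP,cv2.CHAIN_APPROX_NONE)
for q in cs:
    q=q[:,0]
    if len(q)>25 and abs(q.mean(0)-[269,102]).max()<12:
        P=np.array([onz(pw,*t,.09)[:2] for t in q]); e=cv2.fitEllipse((P*1e4).astype(np.float32)); print('ring',np.array(e[0])/1e4,np.array(e[1])/1e4,'px',q.mean(0))
# deck edges: left, right, front boundary of white region
def line(pts,z=.09):
    P=np.array([onz(pw,*t,z)[:2] for t in pts],np.float32); vx,vy,x,y=cv2.fitLine(P,cv2.DIST_HUBER,0,.01,.01).ravel(); return np.degrees(np.arctan2(vy,vx)),x,y
L=[(np.where(m[v])[0].min(),v) for v in range(50,140)]; R=[(np.where(m[v])[0].max(),v) for v in range(50,140)]
B=[(u,np.where(m[:,u])[0].max()) for u in range(190,350)]
for q in (L,R,B): print('line',line(q))
black=(g<110).astype(np.uint8)
n,l,s,c=cv2.connectedComponentsWithStats(black); k=l[103,266]; print('dark',s[k],c[k],onz(pw,*c[k],.09))
E
```

```text
row g [208, 208, 208, 208, 207, 202, 191, 180, 161, 118, 62, 35, 31, 31, 31, 31, 30, 31, 31, 31, 32, 30, 31, 30, 31, 30, 34, 54, 78, 87, 88, 91, 105, 141, 171, 184, 193, 203, 207, 207, 207, 207, 208, 207]
row s [8, 7, 8, 8, 6, 1, 17, 35, 42, 45, 35, 7, 8, 15, 8, 16, 24, 8, 15, 16, 23, 16, 8, 16, 8, 16, 14, 18, 31, 42, 49, 50, 48, 46, 41, 35, 19, 3, 5, 6, 6, 5, 5, 5]
col s [5, 5, 5, 5, 5, 5, 0, 12, 30, 40, 43, 41, 35, 30, 26, 11, 8, 16, 25, 8, 8, 16, 16, 16, 23, 8, 16, 16, 16, 16, 23, 0, 24, 35, 43, 48, 43, 39, 29, 15, 2, 2, 2, 2]
[  170    34   201   181 24078]
ring [ 0.50522676 -0.21253784] [0.03084326 0.03120696] px [269.03571429 102.97619048]
line (np.float32(-16.313505), np.float32(0.540759), np.float32(-0.11817806))
line (np.float32(-16.073776), np.float32(0.48523673), np.float32(-0.3114726))
line (np.float32(73.83428), np.float32(0.38421777), np.float32(-0.17583953))
dark [258  91  23  24 421] [268.72446556 102.63895487] [ 0.50582314 -0.21235613  0.09      ]
```

```bash
python3 - <<'E'
from w import *
from scipy.spatial.transform import Rotation as R
d=np.load('w3.npz'); im=d['im']; pw={k:d[k] for k in d if k!='im'}
g=cv2.cvtColor(im,cv2.COLOR_RGB2GRAY).astype(int); print('col',g[185:215,254].tolist()); print('row',g[210,226:284].tolist())
o=sensors.get_obs(); r=R.from_euler('xyz',o['orientation'],degrees=True); t=o['tool_pos']
for u,v in ((254,194),(235,212),(272,212)): print(u,v,np.round(1000*r.inv().apply(onz(pw,u,v,t[2]-.0466)-t),1))
w=np.array([.5052,-.2125,t[2]]); print('rel well',rel(w),t)
c=cv2.resize(im[175:255,205:305,::-1],None,fx=6,fy=6,interpolation=cv2.INTER_CUBIC); cv2.imwrite('pics/c3.png',c)
E
```

```text
col [200, 200, 200, 199, 197, 188, 176, 174, 165, 153, 148, 146, 145, 145, 146, 150, 153, 153, 153, 154, 154, 153, 153, 154, 154, 154, 153, 152, 144, 128]
row [200, 200, 200, 200, 199, 200, 200, 199, 196, 185, 166, 155, 153, 153, 154, 154, 154, 155, 155, 155, 154, 154, 154, 154, 154, 154, 154, 153, 154, 153, 152, 152, 152, 152, 152, 151, 151, 150, 150, 150, 149, 149, 154, 170, 190, 197, 199, 199, 199, 199, 199, 199, 199, 199, 199, 199, 199, 199]
254 194 [13.   1.1 46.6]
235 212 [ -1.5 -13.6  46.6]
272 212 [-1.5 14.9 46.6]
rel well [ 7.88692716e-02  1.74096500e-02 -1.86495745e-05] [ 0.43414569 -0.17409761  0.24960635]
```

View pics/c3.png

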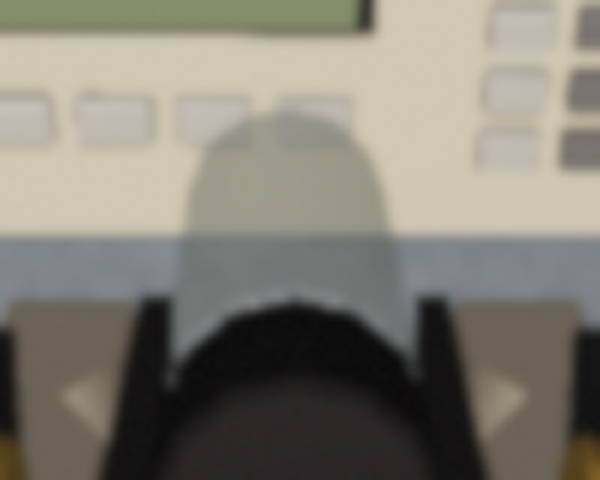

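The crop shows the foot's far edge at about row 193 and the cell upright. Its axis sits about (1.7, 0.3) mm from the TCP in tool x and y. Next I'll go over the well and down to about 5 mm above the deck.

```bash
python3 -m pendant '[[-1,[0.04,0.009,0],[0,0,0.2]],[-1,[0.0772,0.0171,0],[0,0,0.2]],[-1,[0.0772,0.0171,0.01],[0,0,0.2]],[-1,[0.0772,0.0171,0.05],[0,0,0.2]],[-1,[0.0772,0.0171,0.08],[0,0,0.2]],[-1,[0.0772,0.0171,0.1],[0,0,0.2]],[-1,[0.0772,0.0171,0.108],[0,0,0.2]],[-1,[0.0772,0.0171,0.108],[0,0,0.2]],[-1,[0.0772,0.0171,0.108],[0,0,0.2]],[-1,[0.0772,0.0171,0.108],[0,0,0.2]]]'
python3 - <<'E'
from w import *
o=sensors.get_obs(); print(o['tool_pos'],o['orientation'],o['force'],o['moment'],1000*rel([.5052,-.2125,o['tool_pos'][2]]))
E
```

```text
clock: 5.75
tool_pos: [0.5051, -0.212, 0.1434]
orientation: [-180.0, -0.2, -16.1]
force: [-0.5, 0.3, 0.3]
opening: 0.0236
gripper_force: 29.9
[ 0.50506312 -0.2119757   0.14344121] [-1.79989522e+02 -1.55535695e-01 -1.60904400e+01] [-0.49462026  0.32828659  0.32245231] [-0.00913419 -0.01064009  0.03815284] [0.27682949 0.46581927 0.0006663 ]
```

```bash
python3 -m pendant '[[-1,[-0.001,0,0],[0,0,0.1]],[-1,[-0.001,0,0],[0,0,0.1]],[-1,[-0.001,0,0],[0,0,0.1]],[-1,[-0.001,0,0],[0,0,0.1]]]'
python3 - <<'E'
from w import *
o=sensors.get_obs(); print(o['tool_pos'],o['orientation'],o['force'],o['moment'],1000*rel([.5052,-.2125,o['tool_pos'][2]]))
E
```

```text
clock: 6.08
tool_pos: [0.503, -0.212, 0.1424]
orientation: [-180.0, -0.1, -16.3]
force: [0.6, -0.1, -0.5]
opening: 0.0237
gripper_force: 29.9
[ 0.50297655 -0.21197724  0.14235197] [-1.79986250e+02 -6.57595328e-02 -1.62550668e+01] [ 0.57102763 -0.10803934 -0.48546907] [-0.048845    0.02073658 -0.02821057] [ 2.28089331 -0.12051257  0.00264675]
```

```bash
python3 -m pendant '[[-1,[0.0005,-0.0004,0.002],[0,0,0]],[-1,[0.0005,-0.0004,0.004],[0,0,0]],[-1,[0.0005,-0.0004,0.006],[0,0,0]],[-1,[0.0005,-0.0004,0.008],[0,0,0]],[-1,[0.0005,-0.0004,0.01],[0,0,0]],[-1,[0.0005,-0.0004,0.012],[0,0,0]],[-1,[0.0005,-0.0004,0.012],[0,0,0]]]'
python3 - <<'E'
from w import *
o=sensors.get_obs(); print(o['tool_pos'],o['orientation'],o['force'],o['moment'],1000*rel([.5052,-.2125,o['tool_pos'][2]]))
E
```

```text
clock: 6.67
tool_pos: [0.503, -0.2116, 0.1291]
orientation: [180.0, 0.1, -16.3]
force: [0.1, 0.1, -1.8]
opening: 0.024
gripper_force: 29.9
[ 0.50301268 -0.21163027  0.12908046] [ 1.79993553e+02  5.45306358e-02 -1.62597731e+01] [ 0.05003768  0.14602499 -1.84391185] [-0.00530086  0.05754971 -0.01007259] [ 2.34334934e+00  2.22505058e-01 -2.20522034e-03]
```

```bash
python3 -m pendant '[[-1,[0,0,0.003],[0,0,0]],[-1,[0,0,0.006],[0,0,0]],[-1,[0,0,0.009],[0,0,0]],[-1,[0,0,0.012],[0,0,0]],[-1,[0,0,0.014],[0,0,0]],[-1,[0,0,0.014],[0,0,0]]]'
python3 - <<'E'
from w import *
o=sensors.get_obs(); print(o['tool_pos'],o['orientation'],o['force'],o['moment'],1000*rel([.5052,-.2125,o['tool_pos'][2]]))
E
```

```text
clock: 7.17
tool_pos: [0.5026, -0.2115, 0.1149]
orientation: [180.0, 0.1, -16.3]
force: [-1.8, 0.1, -1.9]
opening: 0.0235
gripper_force: 29.9
[ 0.50258542 -0.21150745  0.11493767] [ 1.79995466e+02  9.62029788e-02 -1.62656327e+01] [-1.75145509  0.07681882 -1.92076838] [ 0.21897666  0.64046087 -0.02200818] [ 2.78792446  0.22050467 -0.00466365]
```

```bash
python3 -m pendant '[[-1,[0,0,0.003],[0,0,0]],[-1,[0,0,0.006],[0,0,0]],[-1,[0,0,0.009],[0,0,0]],[-1,[0,0,0.012],[0,0,0]],[-1,[0,0,0.013],[0,0,0]],[-1,[0,0,0.013],[0,0,0]]]'
python3 - <<'E'
from w import *
o=sensors.get_obs(); print(o['tool_pos'],o['orientation'],o['force'],o['moment'],1000*rel([.5052,-.2125,o['tool_pos'][2]]))
E
```

```text
clock: 7.67
tool_pos: [0.5028, -0.2115, 0.102]
orientation: [180.0, 0.1, -16.3]
force: [-3.3, 0.8, -2.0]
opening: 0.0239
gripper_force: 29.9
[ 0.50279797 -0.21154119  0.10201333] [ 1.79996014e+02  7.51923529e-02 -1.62636682e+01] [-3.31201257  0.75852154 -2.02426373] [ 0.43685502  1.1103605  -0.03204675] [ 2.57442411  0.2477365  -0.00336132]
```

```bash
python3 -m pendant '[[0.2,[0,0,0],[0,0,0]],[0.2,[0,0,0],[0,0,0]],[0.2,[0,0,0],[0,0,0]],[0.2,[0,0,0],[0,0,0]],[0.2,[0,0,-0.01],[0,0,0]],[0.2,[0,0,-0.03],[0,0,0]],[0.2,[0,0,-0.045],[0,0,0]],[-1,[0.001,0,-0.045],[0,0,0]],[-1,[0.001,0,-0.045],[0,0,0]]]'
python3 -m pendant '[[-1,[0,0,0],[0,0,0]],[-1,[0,0,0],[0,0,0]],[-1,[0,0,0],[0,0,0]],[-1,[0,0,0],[0,0,0]],[-1,[0,0,0],[0,0,0]],[-1,[0,0,0],[0,0,0]],[-1,[0,0,0],[0,0,0]]]'
python3 - <<'E'
from w import *
im,pw=snap('w4'); o=sensors.get_obs(); print(o['force'])
im=viewer.snapshot('scene'); cv2.imwrite('pics/s4.png',cv2.resize(im[130:230,180:290,::-1],None,fx=6,fy=6,interpolation=cv2.INTER_CUBIC))
E
```

```text
clock: 8.42
tool_pos: [0.5054, -0.2121, 0.1494]
orientation: [-180.0, -0.2, -16.2]
force: [-0.0, 0.6, -0.5]
opening: 0.0441
gripper_force: 0.0
clock: 9.0
tool_pos: [0.5042, -0.2119, 0.1475]
orientation: [180.0, 0.0, -16.3]
force: [-0.3, 1.1, 0.0]
opening: 0.0015
gripper_force: 0.0
moved [ 0. -0.  0.] 9.0 [ 0.5042397  -0.21194524  0.1475353 ] [ 1.79995110e+02  1.76249225e-02 -1.62516062e+01]
[0.60653049 0.76830096 0.11588174]
```

View pics/s4.png

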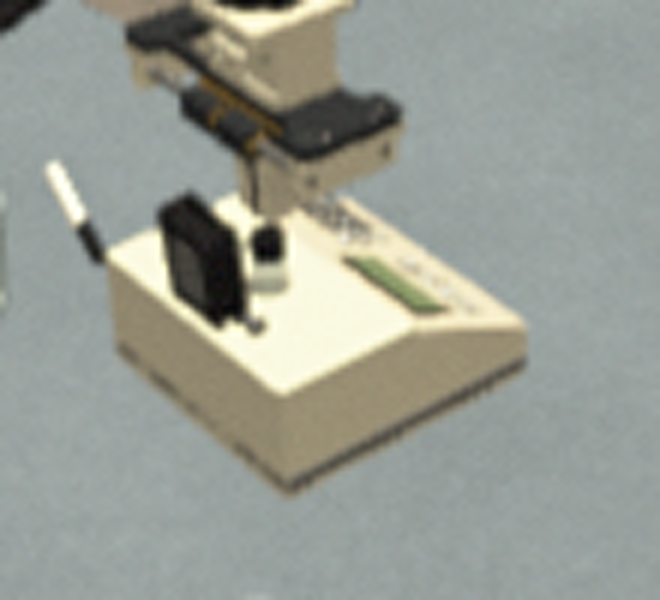

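The scene crop shows the cell upright in the well with its cap about 40 mm proud. The closed fingers are above it and the lid is still open behind. Now I'll press down to just above the earliest possible bottom.

```bash
cat > ok.py <<'E'
# measure: exit 0 while the vertical force on the tool is below the limit
from h import *; import sys
o=sensors.get_obs(); f=o['force']; print('z %.4f F %s t %.2f'%(o['tool_pos'][2],np.round(f,1),o['clock'])); sys.exit(0 if f[2]<float(sys.argv[1]) else 1)
E
python3 -m pendant '[[-1,[0,0,0.004],[0,0,0]],[-1,[0,0,0.008],[0,0,0]],[-1,[0,0,0.012],[0,0,0]],[-1,[0,0,0.015],[0,0,0]],[-1,[0,0,0.017],[0,0,0]],[-1,[0,0,0.019],[0,0,0]],[-1,[0,0,0.02],[0,0,0]]]' >/dev/null; python3 ok.py 6 && python3 -m pendant '[[-1,[0,0,0.002],[0,0,0]],[-1,[0,0,0.004],[0,0,0]],[-1,[0,0,0.005],[0,0,0]]]' >/dev/null; python3 ok.py 9 && python3 -m pendant '[[-1,[0,0,0.0015],[0,0,0]],[-1,[0,0,0.003],[0,0,0]],[-1,[0,0,0.0045],[0,0,0]],[-1,[0,0,0.006],[0,0,0]]]' >/dev/null; python3 ok.py 9
```

```text
z 0.1277 F [-0.5  0.3  3.1] t 9.68
z 0.1225 F [-0.4  0.7  3.2] t 9.93
z 0.1165 F [-0.6  0.2  3.9] t 10.27
```

```bash
python3 -m pendant '[[-1,[0,0,0.0015],[0,0,0]],[-1,[0,0,0.003],[0,0,0]],[-1,[0,0,0.004],[0,0,0]]]' >/dev/null; python3 ok.py 6 && python3 -m pendant '[[-1,[0,0,0.0005],[0,0,0]],[-1,[0,0,0.0005],[0,0,0]]]' >/dev/null; python3 ok.py 6 && python3 -m pendant '[[-1,[0,0,0.0005],[0,0,0]],[-1,[0,0,0.0005],[0,0,0]]]' >/dev/null; python3 ok.py 6 && python3 -m pendant '[[-1,[0,0,0.0005],[0,0,0]],[-1,[0,0,0.0005],[0,0,0]]]' >/dev/null; python3 ok.py 6 && python3 -m pendant '[[-1,[0,0,0.0005],[0,0,0]],[-1,[0,0,0.0005],[0,0,0]]]' >/dev/null; python3 ok.py 6 && python3 -m pendant '[[-1,[0,0,0.0005],[0,0,0]],[-1,[0,0,0.0005],[0,0,0]]]' >/dev/null; python3 ok.py 6 && python3 -m pendant '[[-1,[0,0,0.0005],[0,0,0]],[-1,[0,0,0.0005],[0,0,0]]]' >/dev/null; python3 ok.py 6 && python3 -m pendant '[[-1,[0,0,0.0005],[0,0,0]],[-1,[0,0,0.0005],[0,0,0]]]' >/dev/null; python3 ok.py 6
```

```text
z 0.1124 F [-1.   1.6  3.1] t 10.52
z 0.1119 F [-2.   0.8  1.3] t 10.68
z 0.1116 F [-1.4  0.7  1.1] t 10.85
z 0.1112 F [-1.5 -0.3  2.5] t 11.02
z 0.1107 F [-1.6  0.1  1.9] t 11.18
z 0.1101 F [-1.5  0.5  2.2] t 11.35
z 0.1096 F [-0.9  0.6  2.7] t 11.52
z 0.1091 F [-0.9 -0.2  2.4] t 11.68
```

```bash
python3 -m pendant '[[-1,[0,0,0.0005],[0,0,0]],[-1,[0,0,0.0005],[0,0,0]]]' >/dev/null; python3 ok.py 5 && python3 -m pendant '[[-1,[0,0,0.0005],[0,0,0]],[-1,[0,0,0.0005],[0,0,0]]]' >/dev/null; python3 ok.py 5 && python3 -m pendant '[[-1,[0,0,0.0005],[0,0,0]],[-1,[0,0,0.0005],[0,0,0]]]' >/dev/null; python3 ok.py 5 && python3 -m pendant '[[-1,[0,0,0.0005],[0,0,0]],[-1,[0,0,0.0005],[0,0,0]]]' >/dev/null; python3 ok.py 5 && python3 -m pendant '[[-1,[0,0,0.0005],[0,0,0]],[-1,[0,0,0.0005],[0,0,0]]]' >/dev/null; python3 ok.py 5 && python3 -m pendant '[[-1,[0,0,0.0005],[0,0,0]],[-1,[0,0,0.0005],[0,0,0]]]' >/dev/null; python3 ok.py 5 && python3 -m pendant '[[-1,[0,0,0.0005],[0,0,0]],[-1,[0,0,0.0005],[0,0,0]]]' >/dev/null; python3 ok.py 5 && python3 -m pendant '[[-1,[0,0,0.0005],[0,0,0]],[-1,[0,0,0.0005],[0,0,0]]]' >/dev/null; python3 ok.py 5 && python3 -m pendant '[[-1,[0,0,0.0005],[0,0,0]],[-1,[0,0,0.0005],[0,0,0]]]' >/dev/null; python3 ok.py 5 && python3 -m pendant '[[-1,[0,0,0.0005],[0,0,0]],[-1,[0,0,0.0005],[0,0,0]]]' >/dev/null; python3 ok.py 5 && python3 -m pendant '[[-1,[0,0,0.0005],[0,0,0]],[-1,[0,0,0.0005],[0,0,0]]]' >/dev/null; python3 ok.py 5 && python3 -m pendant '[[-1,[0,0,0.0005],[0,0,0]],[-1,[0,0,0.0005],[0,0,0]]]' >/dev/null; python3 ok.py 5
```

```text
z 0.1086 F [-1.3  1.6  3.2] t 11.85
z 0.1081 F [-1.2  0.4  2.2] t 12.02
z 0.1076 F [-2.  -0.   2.9] t 12.18
z 0.1071 F [-1.2  1.3  2.6] t 12.35
z 0.1066 F [-0.5 -0.6  3.1] t 12.52
z 0.1061 F [-0.8  1.   2.4] t 12.68
z 0.1056 F [-0.9  0.1  2.2] t 12.85
z 0.1051 F [-1.4  0.8  2.9] t 13.02
z 0.1046 F [-1.3  0.4  1.9] t 13.18
z 0.1041 F [-1.8  0.1  2.6] t 13.35
z 0.1036 F [-1.1  0.4  2.9] t 13.52
z 0.1031 F [-1.4  1.2  2.6] t 13.68
```

```bash
python3 -m pendant '[[-1,[0,0,0.0005],[0,0,0]],[-1,[0,0,0.0005],[0,0,0]]]' >/dev/null; python3 ok.py 5 && python3 -m pendant '[[-1,[0,0,0.0005],[0,0,0]],[-1,[0,0,0.0005],[0,0,0]]]' >/dev/null; python3 ok.py 5 && python3 -m pendant '[[-1,[0,0,0.0005],[0,0,0]],[-1,[0,0,0.0005],[0,0,0]]]' >/dev/null; python3 ok.py 5 && python3 -m pendant '[[-1,[0,0,0.0005],[0,0,0]],[-1,[0,0,0.0005],[0,0,0]]]' >/dev/null; python3 ok.py 5 && python3 -m pendant '[[-1,[0,0,0.0005],[0,0,0]],[-1,[0,0,0.0005],[0,0,0]]]' >/dev/null; python3 ok.py 5 && python3 -m pendant '[[-1,[0,0,0.0005],[0,0,0]],[-1,[0,0,0.0005],[0,0,0]]]' >/dev/null; python3 ok.py 5 && python3 -m pendant '[[-1,[0,0,0.0005],[0,0,0]],[-1,[0,0,0.0005],[0,0,0]]]' >/dev/null; python3 ok.py 5 && python3 -m pendant '[[-1,[0,0,0.0005],[0,0,0]],[-1,[0,0,0.0005],[0,0,0]]]' >/dev/null; python3 ok.py 5 && python3 -m pendant '[[-1,[0,0,0.0005],[0,0,0]],[-1,[0,0,0.0005],[0,0,0]]]' >/dev/null; python3 ok.py 5 && python3 -m pendant '[[-1,[0,0,0.0005],[0,0,0]],[-1,[0,0,0.0005],[0,0,0]]]' >/dev/null; python3 ok.py 5 && python3 -m pendant '[[-1,[0,0,0.0005],[0,0,0]],[-1,[0,0,0.0005],[0,0,0]]]' >/dev/null; python3 ok.py 5 && python3 -m pendant '[[-1,[0,0,0.0005],[0,0,0]],[-1,[0,0,0.0005],[0,0,0]]]' >/dev/null; python3 ok.py 5
```

```text
z 0.1026 F [-1.6  1.2  3.1] t 13.85
z 0.1021 F [-1.6  0.1  2.4] t 14.02
z 0.1017 F [-1.3  0.5  1.6] t 14.18
z 0.1012 F [-0.6  0.5  1.9] t 14.35
z 0.1007 F [-0.3  0.6  1.6] t 14.52
z 0.1002 F [-0.7 -0.6  2.2] t 14.68
z 0.0999 F [-1.2  1.   4.9] t 14.85
z 0.0996 F [-2.9  1.3  6.5] t 15.02
z 0.0996 F [-2.9  1.3  6.5] t 15.02
z 0.0996 F [-2.9  1.3  6.5] t 15.02
z 0.0996 F [-2.9  1.3  6.5] t 15.02
z 0.0996 F [-2.9  1.3  6.5] t 15.02
```

The force rose from about 2 N to 6.5 N at z = 0.0996, so the cell is on the bottom. I'll hold there briefly to confirm.

```bash
python3 -m pendant '[[-1,[0,0,0],[0,0,0]],[-1,[0,0,0],[0,0,0]],[-1,[0,0,0],[0,0,0]]]'; python3 -m pendant '[[-1,[0,0,0.0001],[0,0,0]],[-1,[0,0,0.0001],[0,0,0]],[-1,[0,0,0.0001],[0,0,0]]]'
```

```text
clock: 15.27
tool_pos: [0.5045, -0.212, 0.0996]
orientation: [180.0, -0.0, -16.2]
force: [-1.9, 0.8, 6.0]
opening: 0.0001
gripper_force: 3.3
clock: 15.52
tool_pos: [0.5045, -0.212, 0.0996]
orientation: [180.0, -0.0, -16.2]
force: [-1.9, 1.0, 7.5]
opening: 0.0007
gripper_force: 3.6
```

The cell is home with about 4–5 N on the pad. Now I'll lift straight up, cross over the lid, and come down behind it.

```bash
python3 -m pendant '[[-1,[0,0,-0.005],[0,0,0]],[-1,[0,0,-0.04],[0,0,0]],[-1,[0,0,-0.08],[0,0,0]],[-1,[0,0,-0.12],[0,0,0]],[-1,[0,0,-0.14],[0,0,0]],[-1,[0.03,0,-0.14],[0,0,0]],[-1,[0.065,0,-0.14],[0,0,0]],[-1,[0.1,0,-0.14],[0,0,0]],[-1,[0.1,0,-0.14],[0,0,0]],[-1,[0.1,0,-0.14],[0,0,0]]]'
python3 - <<'E'
from w import *
im,pw=snap('w5'); im=viewer.snapshot('scene'); np.save('s5.npy',im); cv2.imwrite('pics/s5.png',cv2.resize(im[110:230,180:290,::-1],None,fx=5,fy=5,interpolation=cv2.INTER_CUBIC))
o=sensors.get_obs(); print(o['tool_pos'],o['force'],'well rel',1000*rel([.5052,-.2125,.09]))
E
```

```text
clock: 16.35
tool_pos: [0.6013, -0.2402, 0.2372]
orientation: [180.0, 0.1, -16.3]
force: [0.2, -0.8, 0.2]
opening: 0.0004
gripper_force: 0.0
moved [-0.0009  0.0002  0.0006] 16.35 [ 0.60127603 -0.24018845  0.23722381] [ 1.79988363e+02  1.36084522e-01 -1.62842280e+01]
[ 0.59992692 -0.23986996  0.23840308] [-0.36355608  0.32627382  0.31007255] well rel [-98.41299116   0.24564974 148.52811464]
```

View pics/s5.png

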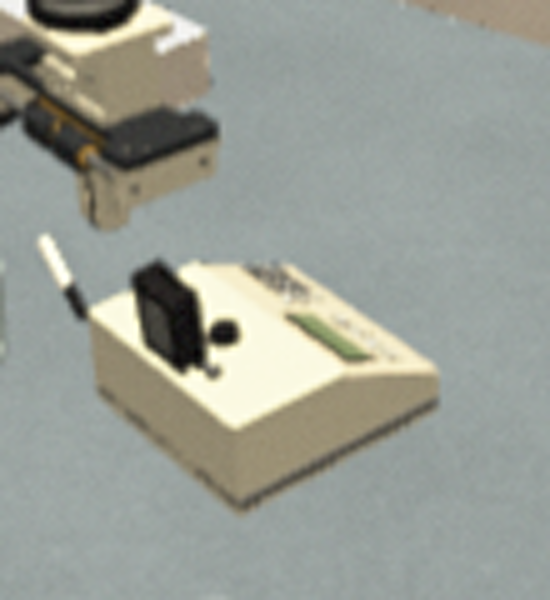

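The scene crop shows the cap about 10 mm proud, the lid open, and the tool clear behind the lid. Next I'll go down and approach.

```bash
python3 -m pendant '[[-1,[0,0,0.03],[0,0,0]],[-1,[0,0,0.06],[0,0,0]],[-1,[0,0,0.08],[0,0,0]],[-1,[0,0,0.0805],[0,0,0]],[-1,[-0.005,0,0.0805],[0,0,0]],[-1,[-0.01,0,0.0805],[0,0,0]],[-1,[-0.013,0,0.0805],[0,0,0]],[-1,[-0.016,0,0.0805],[0,0,0]],[-1,[-0.016,0,0.0805],[0,0,0]]]' >/dev/null
cat > push.py <<'E'
# measure push force along photometer +x; exit 0 while below limit
from h import *; import sys
o=sensors.get_obs(); f=o['force']; c,s=np.cos(np.radians(-16.2)),np.sin(np.radians(-16.2)); fx=f[0]*c+f[1]*s
d=o['tool_pos']-np.array([.5052,-.2125,0]); print('X %.1f Y %.1f z %.1f Fx %.1f Fz %.1f t %.2f'%(1e3*(d[0]*c+d[1]*s),1e3*(-d[0]*s+d[1]*c),1e3*d[2],fx,f[2],o['clock'])); sys.exit(0 if np.hypot(fx,f[2])<float(sys.argv[1]) else 1)
E
python3 push.py 5
```

```text
X 82.9 Y 0.3 z 160.2 Fx -0.8 Fz 0.3 t 17.20
```

```bash
python3 -m pendant '[[-1,[-0.002,0,0],[0,0,0]],[-1,[-0.004,0,0],[0,0,0]],[-1,[-0.005,0,0],[0,0,0]]]' >/dev/null; python3 push.py 3 && python3 -m pendant '[[-1,[-0.001,0,0],[0,0,0]],[-1,[-0.001,0,0],[0,0,0]]]' >/dev/null; python3 push.py 3 && python3 -m pendant '[[-1,[-0.001,0,0],[0,0,0]],[-1,[-0.001,0,0],[0,0,0]]]' >/dev/null; python3 push.py 3 && python3 -m pendant '[[-1,[-0.001,0,0],[0,0,0]],[-1,[-0.001,0,0],[0,0,0]]]' >/dev/null; python3 push.py 3 && python3 -m pendant '[[-1,[-0.001,0,0],[0,0,0]],[-1,[-0.001,0,0],[0,0,0]]]' >/dev/null; python3 push.py 3 && python3 -m pendant '[[-1,[-0.001,0,0],[0,0,0]],[-1,[-0.001,0,0],[0,0,0]]]' >/dev/null; python3 push.py 3 && python3 -m pendant '[[-1,[-0.001,0,0],[0,0,0]],[-1,[-0.001,0,0],[0,0,0]]]' >/dev/null; python3 push.py 3
```

```text
X 77.8 Y 0.2 z 158.8 Fx 0.6 Fz 0.4 t 17.45
X 77.6 Y 0.2 z 158.9 Fx 2.0 Fz -0.1 t 17.62
X 76.8 Y 0.2 z 159.0 Fx 2.8 Fz 0.5 t 17.78
X 75.8 Y 0.2 z 159.3 Fx 3.8 Fz 3.1 t 17.95
X 75.8 Y 0.2 z 159.3 Fx 3.8 Fz 3.1 t 17.95
X 75.8 Y 0.2 z 159.3 Fx 3.8 Fz 3.1 t 17.95
X 75.8 Y 0.2 z 159.3 Fx 3.8 Fz 3.1 t 17.95
```

Contact is at X ≈ 77, with about 4 N. The lid drags the fingertip upward because the edge rises, so I'll follow the arc upward.

```bash
python3 -m pendant '[[-1,[0,0,-0.0007],[0,0,0]],[-1,[-0.0005,0,-0.001],[0,0,0]]]' >/dev/null; python3 push.py 6 && python3 -m pendant '[[-1,[-0.0007,0,-0.0004],[0,0,0]],[-1,[-0.0014,0,-0.0007],[0,0,0]]]' >/dev/null; python3 push.py 6 && python3 -m pendant '[[-1,[-0.0007,0,-0.0003],[0,0,0]],[-1,[-0.0014,0,-0.0005],[0,0,0]]]' >/dev/null; python3 push.py 6 && python3 -m pendant '[[-1,[-0.0007,0,-0.0003],[0,0,0]],[-1,[-0.0014,0,-0.0005],[0,0,0]]]' >/dev/null; python3 push.py 6
```

```text
X 74.6 Y 0.2 z 159.8 Fx 2.7 Fz 2.2 t 18.12
X 73.0 Y 0.2 z 160.3 Fx 4.0 Fz 1.9 t 18.28
X 71.6 Y 0.2 z 160.8 Fx 3.4 Fz 2.9 t 18.45
X 70.1 Y 0.2 z 161.3 Fx 3.4 Fz 1.9 t 18.62
```

```bash
python3 -m pendant '[[-1,[-0.001,0,-0.0004],[0,0,0]],[-1,[-0.002,0,-0.0007],[0,0,0]]]' >/dev/null; python3 push.py 6 && python3 -m pendant '[[-1,[-0.001,0,-0.0003],[0,0,0]],[-1,[-0.002,0,-0.0005],[0,0,0]]]' >/dev/null; python3 push.py 6 && python3 -m pendant '[[-1,[-0.001,0,-0.0002],[0,0,0]],[-1,[-0.002,0,-0.0004],[0,0,0]]]' >/dev/null; python3 push.py 6 && python3 -m pendant '[[-1,[-0.001,0,-0.0002],[0,0,0]],[-1,[-0.002,0,-0.0004],[0,0,0]]]' >/dev/null; python3 push.py 6 && python3 -m pendant '[[-1,[-0.001,0,-0.0002],[0,0,0]],[-1,[-0.002,0,-0.0004],[0,0,0]]]' >/dev/null; python3 push.py 6 && python3 -m pendant '[[-1,[-0.001,0,-0.0002],[0,0,0]],[-1,[-0.002,0,-0.0003],[0,0,0]]]' >/dev/null; python3 push.py 6
```

```text
X 68.0 Y 0.2 z 161.9 Fx 2.4 Fz 1.0 t 18.78
X 66.0 Y 0.2 z 162.4 Fx 2.6 Fz 2.7 t 18.95
X 64.1 Y 0.2 z 162.8 Fx 2.9 Fz 0.7 t 19.12
X 62.1 Y 0.2 z 163.2 Fx 2.4 Fz -0.6 t 19.28
X 60.0 Y 0.2 z 163.6 Fx 3.1 Fz 0.8 t 19.45
X 58.0 Y 0.2 z 163.8 Fx 2.6 Fz -0.8 t 19.62
```

```bash
python3 -m pendant '[[-1,[-0.001,0,-0.0001],[0,0,0]],[-1,[-0.002,0,-0.0002],[0,0,0]]]' >/dev/null; python3 push.py 6 && python3 -m pendant '[[-1,[-0.001,0,-0.0001],[0,0,0]],[-1,[-0.002,0,-0.0001],[0,0,0]]]' >/dev/null; python3 push.py 6 && python3 -m pendant '[[-1,[-0.001,0,0],[0,0,0]],[-1,[-0.002,0,0],[0,0,0]]]' >/dev/null; python3 push.py 6 && python3 -m pendant '[[-1,[-0.001,0,0],[0,0,0]],[-1,[-0.002,0,0],[0,0,0]]]' >/dev/null; python3 push.py 6 && python3 -m pendant '[[-1,[-0.001,0,0],[0,0,0]],[-1,[-0.002,0,0.0001],[0,0,0]]]' >/dev/null; python3 push.py 6 && python3 -m pendant '[[-1,[-0.001,0,0.0001],[0,0,0]],[-1,[-0.002,0,0.0002],[0,0,0]]]' >/dev/null; python3 push.py 6 && python3 -m pendant '[[-1,[-0.001,0,0.0001],[0,0,0]],[-1,[-0.002,0,0.0002],[0,0,0]]]' >/dev/null; python3 push.py 6 && python3 -m pendant '[[-1,[-0.001,0,0.0001],[0,0,0]],[-1,[-0.002,0,0.0003],[0,0,0]]]' >/dev/null; python3 push.py 6
```

```text
X 56.0 Y 0.2 z 164.1 Fx 2.2 Fz -0.1 t 19.78
X 54.1 Y 0.2 z 164.2 Fx 1.3 Fz -0.3 t 19.95
X 52.2 Y 0.2 z 164.3 Fx 2.4 Fz -0.3 t 20.12
X 50.3 Y 0.2 z 164.4 Fx 3.0 Fz 1.3 t 20.28
X 48.3 Y 0.2 z 164.4 Fx 1.4 Fz 1.8 t 20.45
X 46.4 Y 0.2 z 164.2 Fx 2.2 Fz 2.6 t 20.62
X 44.3 Y 0.2 z 164.1 Fx 1.7 Fz 3.4 t 20.78
X 42.2 Y 0.2 z 163.7 Fx 1.4 Fz 3.7 t 20.95
```

```bash
python3 -m pendant '[[-1,[-0.001,0,0],[0,0,0]],[-1,[-0.002,0,0],[0,0,0]]]' >/dev/null; python3 push.py 6 && python3 -m pendant '[[-1,[-0.001,0,0],[0,0,0]],[-1,[-0.002,0,0.0001],[0,0,0]]]' >/dev/null; python3 push.py 6 && python3 -m pendant '[[-1,[-0.001,0,0.0002],[0,0,0]],[-1,[-0.002,0,0.0004],[0,0,0]]]' >/dev/null; python3 push.py 6 && python3 -m pendant '[[-1,[-0.001,0,0.0003],[0,0,0]],[-1,[-0.002,0,0.0005],[0,0,0]]]' >/dev/null; python3 push.py 6
```

```text
X 40.0 Y 0.2 z 163.4 Fx 0.4 Fz 2.5 t 21.12
X 38.0 Y 0.2 z 163.2 Fx 1.2 Fz 1.7 t 21.28
X 36.0 Y 0.2 z 162.9 Fx 1.2 Fz 1.5 t 21.45
X 34.0 Y 0.2 z 162.4 Fx 0.7 Fz 3.3 t 21.62
```

```bash
python3 -m pendant '[[-1,[-0.001,0,0.0002],[0,0,0]],[-1,[-0.002,0,0.0004],[0,0,0]]]' >/dev/null; python3 push.py 6 && python3 -m pendant '[[-1,[-0.001,0,0.0002],[0,0,0]],[-1,[-0.002,0,0.0005],[0,0,0]]]' >/dev/null; python3 push.py 6 && python3 -m pendant '[[-1,[-0.001,0,0.0003],[0,0,0]],[-1,[-0.002,0,0.0006],[0,0,0]]]' >/dev/null; python3 push.py 6 && python3 -m pendant '[[-1,[-0.001,0,0.0003],[0,0,0]],[-1,[-0.002,0,0.0006],[0,0,0]]]' >/dev/null; python3 push.py 6 && python3 -m pendant '[[-1,[-0.001,0,0.0003],[0,0,0]],[-1,[-0.002,0,0.0007],[0,0,0]]]' >/dev/null; python3 push.py 6
```

```text
X 32.0 Y 0.2 z 162.0 Fx -0.6 Fz 2.7 t 21.78
X 30.0 Y 0.2 z 161.5 Fx 0.8 Fz 2.3 t 21.95
X 28.0 Y 0.3 z 160.8 Fx 0.6 Fz 1.0 t 22.12
X 26.0 Y 0.2 z 160.2 Fx 0.0 Fz 1.2 t 22.28
X 24.0 Y 0.3 z 159.5 Fx -0.3 Fz 0.7 t 22.45
```

```bash
python3 -m pendant '[[-1,[-0.001,0,0.0003],[0,0,0]],[-1,[-0.002,0,0.0007],[0,0,0]]]' >/dev/null; python3 push.py 6 && python3 -m pendant '[[-1,[-0.001,0,0.0004],[0,0,0]],[-1,[-0.002,0,0.0008],[0,0,0]]]' >/dev/null; python3 push.py 6 && python3 -m pendant '[[-1,[-0.001,0,0.0004],[0,0,0]],[-1,[-0.002,0,0.0008],[0,0,0]]]' >/dev/null; python3 push.py 6
python3 - <<'E'
from w import *
a=np.load('s5.npy').astype(int); b=viewer.snapshot('scene'); 
cv2.imwrite('pics/s6.png',cv2.resize(b[110:230,180:290,::-1],None,fx=5,fy=5,interpolation=cv2.INTER_CUBIC))
E
```

```text
X 22.0 Y 0.3 z 158.8 Fx -0.1 Fz -0.1 t 22.62
X 20.1 Y 0.3 z 158.1 Fx 0.2 Fz -0.3 t 22.78
X 18.2 Y 0.3 z 157.3 Fx 0.4 Fz -0.3 t 22.95
```

View pics/s6.png

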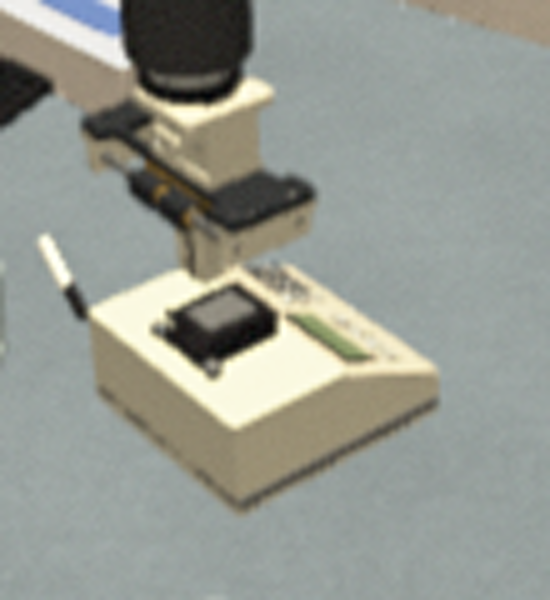

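The picture shows the lid sprung fully shut over the cell, with the fingers clear above it. I'll back off upward and hand in the job.

```bash
python3 -m pendant '[[-1,[0,0,-0.02],[0,0,0]],[-1,[0,0,-0.05],[0,0,0]],[-1,[0,0,-0.07],[0,0,0]],[-1,[0,0,-0.07],[0,0,0]],[-1,[0,0,-0.07],[0,0,0]],[-1,[0,0,-0.07],[0,0,0]],[-1,[0,0,-0.07],[0,0,0]]]'
python3 -c "
from plant import workorder; print(workorder.close_job())"
```

```text
clock: 23.58
tool_pos: [0.5222, -0.2172, 0.2263]
orientation: [180.0, 0.1, -16.3]
force: [0.6, -0.4, -0.4]
opening: 0.0001
gripper_force: 0.0
the job is handed in; nothing more can be done
None
```

The tall cell is in the photometer's well, pressed onto the bottom at about 4–5 N, and the lid sprang shut on its own after a push of at most about 5 N; I handed the job in at 23.6 s, and the hand-in returned no verdict.

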